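# Dock the light bar: index the gate open, draw the bar out, regrasp, slide it home

### The arm

A 6-joint arm with a two-finger parallel gripper is mounted at the origin on the work surface. World frame = base frame: x ahead of the robot, y to its left, z up, the work surface at z = 0. Lengths are in mm, angles in rad, forces in N, time in s.
With the tool pointing down it reaches from about 275 to 825 mm from the base axis. Payload 4.9 kg.
Tool frame: the origin (TCP) lies at the very end of the fingers, on their centre line; the grasp point (between the pads) lies 19 mm behind it; z points along the fingers, y is the direction in which the jaws open and shut (so a half turn about z gives the same grasp; the last joint's range is limited). The gripper opens to 85 mm and grips with 20 to 120 N. Pads are 22 mm wide; open, the fingers measure 114 mm over their backs; the gripper's body (76 mm by 85 mm) begins 54 mm behind the grasp point. The pads swing forward as they close: fully open they stand 13 mm farther back than shut.
Start: joints at [1.149, 0.326, -0.193, 1.052, 0, 1.437], TCP at [156.108, 527.398, 231.281] pointing down, gripper open.
Joint ranges: [-2.65, 2.65], [-0.97, 1.79], [-1.3, 1.35], [-1.93, 2.1], [-1.47, 1.37], [-3.14, 3.14]. Speed limits (rad/s): [2.57, 2.57, 3.14, 3.14, 3.14, 3.14].

### API

Orientations are given as [roll, pitch, yaw] about the fixed x, y, z axes, in that order (R = Rz(yaw) Ry(pitch) Rx(roll)).
In Python, from bench import bot, solve_ik, imaging gives the robot as it stands. Calls block until the motion is done:
- bot.move_ptp(position, orientation): joint-space move of the TCP to a pose.
- bot.movel(position, rot=None, max_speed=150, threshold=None): straight line of the TCP; rot=None keeps the orientation; max_speed is the mean speed in mm/s. With threshold (N) it stops when the force on the tool has changed by that much, and returns True; else False.
- bot.move_j(angles): joint-space move.
- bot.grip(opening, effort=None): opening from 0.0 (shut) to 1.0 (fully open); effort is the grip in N (None keeps the last); returns when the fingers have stopped.
- bot.dwell(seconds).
- solve_ik(position, orientation): joint angles nearest the present ones, or None.
- bot.get_state(): the state.
- imaging.capture(name): name is "scene" or "top" or "wrist"; returns the picture (480x640x3 uint8, blue, green, red); there is no depth.
- imaging.camera_model(name): a dict with "K" (3x3 intrinsics, pixels), "k1" (the pictures are not rectified: a ray, as slopes to the right and down, at radius r is drawn at 1 + k1 r^2 times it, then the intrinsics apply), "position" and "rotation" of the camera in the world. Camera axes: x right, y up, looking along -z (the intrinsics and any distortion apply to the point x, -y, -z); pixel columns grow to the right and rows downward; lengths in mm; the calibration is good to about 2 mm. A picture is of the moment at which its call begins: read the wrist's pose just before it. camera_model takes no time and is no camera call; for the wrist camera it gives the pose at the moment of the call.
A pose or a line that the arm cannot do raises bot.IKError and nothing moves.
- bot.sign_off(): hands the job in, once; it reports no verdict.
The state is a dict: "t": time; "qpos": joint angles; "joint_velocities": joint speeds; "effort": joint torques, N m; "tcp_pos": TCP position; "orientation": TCP orientation; "contact_force": force on the tool from outside, world axes, zero at the start; "wrist_torque": the same for the moment, N m; "opening": opening from 0.0 (shut) to 1.0 (fully open).
Only numpy, scipy, OpenCV 4.12 (cv2) and the standard library are available. Lean on these libraries where they do the work, as an engineer would, in place of code of your own. Each camera call takes 0.05 s, during which the arm holds its last target. There are 200 camera calls.

### The job

Put the rechargeable light bar away in its charging dock: pull up the spring knob on the dock's gate, slide the gate one notch so that the mouth is clear, and let the pin drop back into that notch; then slide the bar, narrow black nose first and lying flat, fully home into the dock's tunnel and let go of it. The bar lies with only its nose end sticking out from under the low wooden desk shelf, so draw it out by that end, put it down and take it again nearer its wide cap end. Leave the other things on the desk where they are.

Things in the scene. Friction and masses are not known exactly. Their poses are not given: they have to be found in the camera images.
- bar: Light bar, loose, 0.15 to 0.26 kg: straight, 190 long, lying flat along its x axis; aluminium, white strip on top, 30 wide (y), 30 high. -x end: black nose, the last 14, 22 wide, 26 high. +x end: black cap, 16 long, 44 wide (y), 30 high, too wide for the dock. Origin: centre of its underside (nose tip at x = -95, cap end at +95); z up.
- nose (a point): The tip of the bar's nose, on the bar's axis, 15 above its underside. At the start about 50 to 80 of the bar's nose end sticks out from under the shelf; the rest is covered.
- riser: Low wooden desk shelf, fixed: board 220 deep (x), 260 wide (y), underside 46, top 58 above the desk; side walls 14 thick along the +-y edges, back wall at +x. Origin: centre of its footprint at desk height; x points away from its open front, so the bar is drawn out roughly along -x.
- riser_front (a point): Middle of the shelf board's front edge (its x = -110), on its top, 58 above the desk. The phone on the shelf lies at least 55 behind this edge.
- dock: Charging dock, fixed: black and grey box, x = -88 to 0, y = -105 to +38, 40 high, with a tunnel along its x axis. Origin: centre of the tunnel's mouth at desk height. The mouth opens towards +x; the bar slides in along -x, nose first, with its x axis the same way as the dock's. A gate rides on top and hangs down in front of the mouth.
- dock_end (a point): Middle of the tunnel's end wall: dock x = -80, y = 0, 15 above the desk. Fully home = the nose tip against it, 110 of the bar left outside. The tunnel has no floor (the bar slides on the desk); it is 36 wide, centred on y = 0, 35 high under its roof, and flares to about 45 wide at the mouth.
- gate (a joint): Slide of the gate along the dock's -y, m. 0 (start) = shut: pin in the first notch, gate plate in front of the mouth. Notches at 0, 0.040 and 0.080 with about 1.5 mm play; 0.040 = one notch = mouth clear. Locked while the pin is down; with the pin up it slides with about 1 N of friction and stays where left.
- gate_plate (a point): Centre of the gate's hanging aluminium plate: 40 wide (y), 6 thick (x), from 6 to 63 above the desk, at dock x = 9 to 15; shut it spans dock y = -24 to +16. It moves with the gate. The carriage behind it, on top of the dock, is 40 wide, 56 deep, its top 63 above the desk.
- plunger (a joint): Lift of the spring knob and its pin, m: 0 = down in a notch, 0.016 = top of its travel. The pin is clear of the notches above about 0.010; lifting takes about 5 N at the bottom, 10 N at the top, and it springs down when let go. Resting on the strip between notches it reads about 0.009.
- knob_grip (a point): On the axis of the black spring knob, at the height to grip it (84 above the desk when down). Upright round knob, 26 in diameter, from 65 to 97 above the desk when down, free on all sides on top of the gate's carriage; it moves with gate and pin. At the start at dock x = -22, y = 0.
- mug: White mug of pencils, 76 across, 90 high (pencils to about 170), loose; leave alone. Origin: centre of its underside.
- mouse: Black computer mouse, about 100 long, 34 high, loose; leave alone. Origin: centre of its underside.
- tape: Paper tape roll lying flat, 72 across, 22 high, loose; leave alone. Origin: centre of its underside.
- phone: Black phone lying on the shelf, 150 by 75 by 9, loose; leave alone. Origin: centre of its underside.
- toy: Toy robot standing on the desk, 106 high, loose; leave alone. Origin: centre of its underside.
- plant: Small plant in a clay pot, 88 across, about 125 high, loose; leave alone. Origin: centre of its underside.
There are look-alikes about, which are no part of the job. What is shaped like the dock but blue is not meant. Several things have the shape of the bar; the one meant has the colours described above.

How it is judged (in metres and radians):
On the way, in this order (a step that is already met when the one before it is completed fails the run):
1. the gate stands one notch open with its pin down in the notch (value of joint gate between 0.035 and 0.045 m and value of joint plunger below 0.003 m), for 0.2 s.
2. the bar is fully home in the dock (x of nose in the frame of dock below -0.074 m and y of nose in the frame of dock between -0.006 and 0.006 m and z of nose in the frame of dock below 0.024 m and angle between the x axis of bar and the x axis of dock, either way round below 0.1 rad and angle between bar's own z axis and vertical below 0.06 rad), for 0.2 s.
At the end, for the whole second after the job is handed in: The gate stands at the second notch (joint gate 0.035 to 0.045 m) with its pin down (plunger under 3 mm); the bar lies flat in the dock's tunnel, nose first, its nose tip within 6 mm of the end wall and within 6 mm of the tunnel's centre line, in line within 0.1 rad, and is at rest (all of step 1 and all of step 2 and linear speed of bar below 0.02 m/s); the robot touches nothing.
It fails at once if a bystander (mug, mouse, tape roll, phone, toy or plant) is moved more than 30 mm (distance of any of mug, mouse, tape, phone, toy, plant from where it was at the start of the episode above 0.03 m).
It also fails if it takes over 64 s, if anything falls off the work surface, if the arm or the gripper's body presses on something with over 40 N, if the wrist force passes 120 N, or if a joint passes its speed limit or range.

## Working session

There is one attempt and no reset: what is moved stays moved. The work goes in short steps, each a Python script; the robot and the scene stay as the last script left them, time stands still between calls to the robot, and variables do not carry over. Pictures are saved under pics/ and viewed, about 8 in all and at most 12, crops included, and the job is handed in when it is done.

```bash
ls; mkdir -p pics; cat > h.py <<'E'
import numpy as np, cv2
from bench import bot, solve_ik, imaging
def ray(m,u,v):
    K=np.array(m["K"]);d=np.array([(u-K[0,2])/K[0,0],(v-K[1,2])/K[1,1]]);p=d.copy()
    for _ in range(20): p=d/(1+m["k1"]*(p@p))
    return np.array(m["rotation"])@np.array([p[0],-p[1],-1.0])
def at_z(m,u,v,z):
    r=ray(m,u,v);c=np.array(m["position"]);return (c+r*(z-c[2])/r[2])[:2]
def proj(m,P):
    K=np.array(m["K"]);q=np.array(m["rotation"]).T@(np.array(P,float)-np.array(m["position"]))
    s=np.array([q[0],-q[1]])/-q[2];s=s*(1+m["k1"]*(s@s));return K[0,0]*s[0]+K[0,2],K[1,1]*s[1]+K[1,2]
E
python3 - <<'E'
from h import *
for n in("scene","top"):
    cv2.imwrite(f"pics/{n}0.png",imaging.capture(n)); m=imaging.camera_model(n); print(n,m)
print(bot.get_state())
E
```

```text
pics
scene {'K': array([[514.53860316,   0.        , 313.65726485],
       [  0.        , 514.53860316, 230.48272802],
       [  0.        ,   0.        ,   1.        ]]), 'k1': -0.1372231277270577, 'position': array([1103.83426227,  389.50371788, 1046.63730838]), 'rotation': array([6.00188036e-01, 6.30064519e-04, 2.13800686e+00])}
top {'K': array([[526.0321977 ,   0.        , 316.84178093],
       [  0.        , 526.0321977 , 237.99266725],
       [  0.        ,   0.        ,   1.        ]]), 'k1': -0.09359271832658539, 'position': array([ 286.83608747,   37.05127434, 1199.96510921]), 'rotation': array([ 0.23255314, -0.00306311, -1.49282237])}
{'t': 0.1, 'qpos': array([ 1.14878221e+00,  3.26879319e-01, -1.93501273e-01,  1.05198574e+00,
        5.69202174e-06,  1.43662034e+00]), 'joint_velocities': array([-0.00122779, -0.00094513,  0.00165185,  0.00085396,  0.00068313,
       -0.00025092]), 'effort': array([-1.86150623e-04, -4.44241083e+01,  2.63038158e+01,  7.92041479e-03,
       -2.72364869e-04, -7.28159250e-06]), 'tcp_pos': array([155.89168092, 526.89713934, 230.56832623]), 'orientation': array([-3.14003752e+00, -2.15666472e-04,  2.85375435e+00]), 'contact_force': array([0.29782502, 0.54223429, 0.18480736]), 'wrist_torque': array([ 0.02630758, -0.00325527, -0.03468626]), 'opening': 1.000946576971204}
```

```bash
sed -i 's/^from bench.*/&\nfrom scipy.spatial.transform import Rotation as R_\ndef RM(m): return R_.from_euler("xyz",m["rotation"]).as_matrix()/; s/np.array(m\["rotation"\])/RM(m)/g' h.py; python3 -c "
from h import *
for n in('scene','top'):
    m=imaging.camera_model(n);print(at_z(m,320,240,0),proj(m,[155.9,526.9,230.6]))"
```

```text
[515.4195712   32.18465293] (np.float64(596.662801667462), np.float64(167.98789889662842))
[566.22223135  47.7737249 ] (np.float64(41.29801650866443), np.float64(409.9273742940155))
```

View pics/top0.png

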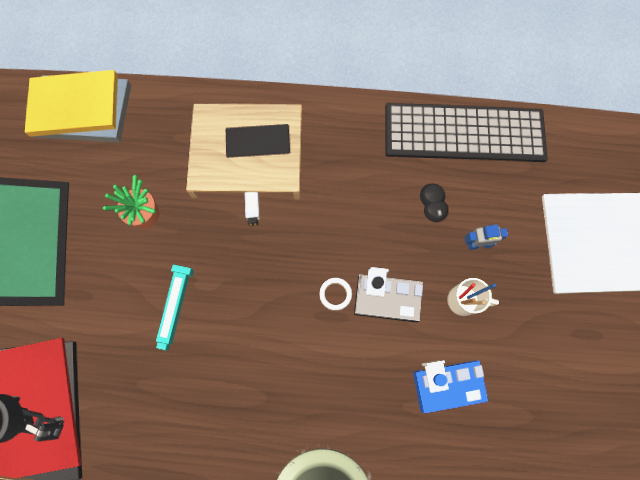

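View pics/scene0.png

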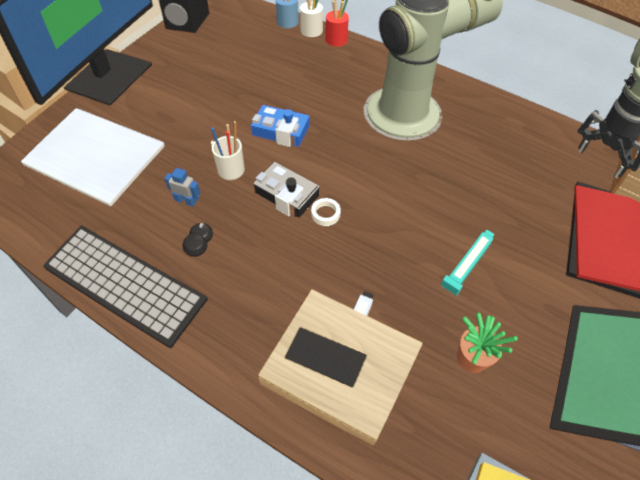

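Two things have the bar's shape: the white/black one at top (252,208) under the shelf, and the teal one at (173,307). There are two docks: the black/grey one at (390,297) and the blue one at (452,387). By the description I choose the white bar and the grey dock, and check both in a close crop.

```bash
python3 - <<'E'
from h import *
a=cv2.imread("pics/top0.png");
c=lambda x,y,w,h,s:cv2.resize(a[y:y+h,x:x+w],None,fx=s,fy=s,interpolation=cv2.INTER_CUBIC)
A=c(345,255,85,75,5);B=c(225,180,75,75,5)
cv2.imwrite("pics/crop1.png",np.hstack([A,B]))
m=imaging.camera_model("top");print([at_z(m,*p,58).round(1) for p in [(187,190),(299,191.5),(193,104),(302,104)]])
E
```

```text
[array([646.1, 360.4]), array([662.2, 103.7]), array([863.1, 376.9]), array([882. , 115.6])]
```

View pics/crop1.png

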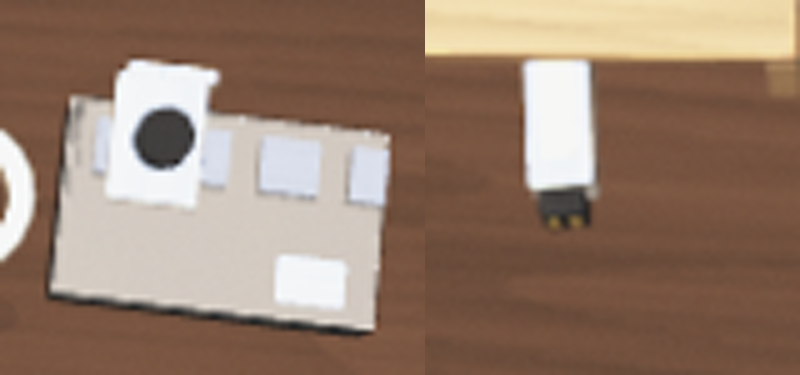

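The chosen pair is right: the white-topped bar has a black nose ending near crop (565,225), and the grey dock has its knob at crop (165,138). Now their positions.

```bash
python3 - <<'E'
from h import *
m=imaging.camera_model("top")
A=lambda u,v,z:at_z(m,345+(u-2)/5,255+(v-2)/5,z)
B=lambda u,v,z:at_z(m,225+(u-427)/5,180+(v-2)/5,z)
C=[A(*p,40) for p in[(72,97),(390,135),(375,330),(50,295)]]
print("dock corners",np.round(C,1)); 
L=np.array([[0,38],[0,-105],[-88,-105],[-88,38]],float);C=np.array(C)
a=L-L.mean(0);b=C-C.mean(0);th=np.arctan2((a[:,0]*b[:,1]-a[:,1]*b[:,0]).sum(),(a*b).sum())
Rz=np.array([[np.cos(th),-np.sin(th)],[np.sin(th),np.cos(th)]]);o=C.mean(0)-Rz@L.mean(0)
print("yaw",th,"o",o,"res",np.round(L@Rz.T+o-C,1),"edges",np.linalg.norm(C[0]-C[1]),np.linalg.norm(C[1]-C[2]))
k=A(164,138,97);print("knob",k,"pred",Rz@[-22,0]+o)
l=[B(523,62,30),B(528,188,30),B(592,62,30),B(597,190,30)];print("bar",np.round(l,1))
for i in(0,2):
    d=l[i]-l[i+1];print(np.arctan2(d[1],d[0]),)
print("wid",l[0]-l[2],"nose",B(540,228,26),B(590,228,26),B(540,228,2),B(590,228,2))
E
```

```text
dock corners [[ 486.   -45.4]
 [ 479.8 -188.4]
 [ 392.7 -184.9]
 [ 397.3  -41.1]]
yaw -0.039717035048792634 o [484.24870713 -83.20515544] res [[-0.3  0.1]
 [ 0.3  0.3]
 [-0.5  0.2]
 [ 0.5 -0.6]] edges 143.15567171781524 87.17831595678513
knob [461.70842595 -81.29422864] pred [462.26605672 -82.33161037]
bar [[660.2 233.1]
 [599.6 223.9]
 [662.7 200.8]
 [601.1 192. ]]
0.1492172345442329
0.14223113944462887
wid [-2.48308129 32.25799403] nose [582.0115324  216.92418622] [583.81998741 193.84568046] [588.04596275 220.60142488] [589.89138897 197.05111282]
```

```bash
cat >> h.py <<'E'
TH=-0.0397;O=np.array([484.25,-83.2])
def D(x,y,z): return [O[0]+np.cos(TH)*x-np.sin(TH)*y,O[1]+np.sin(TH)*x+np.cos(TH)*y,z]
def down(yaw):
    w=lambda a:(a+np.pi)%(2*np.pi)-np.pi
    return [np.pi,0,w(yaw)]
def st(s=""):
    q=bot.get_state();print(s,round(q["t"],2),q["tcp_pos"].round(1),q["contact_force"].round(1),round(q["opening"],3))
E
python3 - <<'E'
from h import *
for y in(TH,TH+np.pi): print(solve_ik(D(-22,0,150),down(y)))
yaw=TH+np.pi
bot.move_ptp(D(-22,0.3,140),down(yaw)); st()
bot.grip(0.6)
bot.movel(D(-22,0.3,67),max_speed=120); st("down")
bot.grip(0.0,60); st("grip")
z=67
bot.movel(D(-22,0.3,z+14.5),max_speed=40); st("lift")
bot.movel(D(-22,-39.7,z+14.5),max_speed=40); st("slid")
cv2.imwrite("pics/slid.png",imaging.capture("scene"))
E
```

```text
[-0.33364361  0.25623652 -0.51782288  0.79673693  0.          2.84764905]
[-0.33364361  0.25623652 -0.51782288  0.79673693  0.         -0.29394361]
 2.54 [462.5 -81.5 140.1] [ 0.2 -0.  -0.6] 1.0
down 3.73 [462.6 -82.2  67.4] [ 0.3 -0.1  0.4] 0.602
grip 4.09 [463.  -82.2  67.9] [-1.2  0.8  6.8] 0.279
lift 4.61 [462.8 -82.2  81.5] [ 5.8 -1.1 -9.9] 0.268
slid 5.76 [ 461.1 -121.7   81.2] [ 5.2  0.4 -8.9] 0.273
```

```bash
python3 - <<'E'
from h import *
bot.movel(D(-22,-39.7,67.5),max_speed=40); st("low")
bot.dwell(0.1); st()
for dy in(-2,2): 
    p=bot.movel(D(-22,-39.7+dy,67.5),max_speed=20,threshold=8); st(f"probe {p}")
bot.movel(D(-22,-39.7,67.5),max_speed=20)
bot.grip(0.6); bot.movel(D(-22,-39.7,140),max_speed=150); st()
a=imaging.capture("top")[250:335,340:430]; cv2.imwrite("pics/gate.png",cv2.resize(a,None,fx=5,fy=5,interpolation=cv2.INTER_CUBIC))
m=imaging.camera_model("wrist"); b=imaging.capture("wrist"); cv2.imwrite("pics/gw.png",b)
# next: above nose end of bar
E
```

```text
low 6.31 [ 461.  -122.3   68. ] [1.8 0.1 3.5] 0.275
 6.41 [ 461.1 -122.3   68. ] [ 1.2 -0.   4. ] 0.276
probe False 6.66 [ 461.  -123.2   67.9] [2.  4.3 6. ] 0.273
probe False 7.01 [ 461.1 -120.2   67.9] [1.4 0.5 5.6] 0.273
 8.28 [ 460.3 -121.8  139.5] [-0.4  0.6  0.7] 0.598
```

View pics/gw.png

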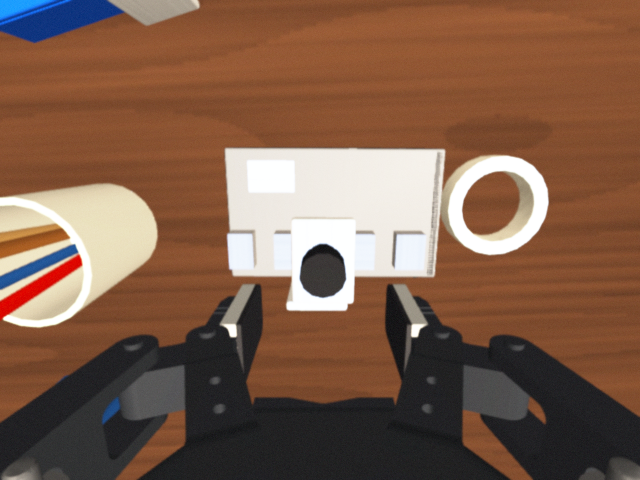

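```bash
python3 - <<'E'
from h import *
m=imaging.camera_model("wrist");print("cam-tcp",np.array(m["position"])-bot.get_state()["tcp_pos"])
inv=lambda p:np.round(np.array([[np.cos(TH),np.sin(TH)],[-np.sin(TH),np.cos(TH)]])@(p-O),1)
for n,p,z in[("knobtop",(323,271),97),("knobtop up9",(323,271),106),("carr L",(293,217),63),("carr R",(355,217),63),("plateL",(289,308),63),("plateR",(348,308),63),("dockL",(232,276),40),("dockR",(434,276),40),("dockTL",(226,149),40),("dockTR",(444,150),40)]: print(n,inv(at_z(m,*p,z)))
a=imaging.capture("wrist")[225:315,270:375]
g=cv2.cvtColor(a,cv2.COLOR_BGR2GRAY);t=(g<80).astype(np.uint8)
k,_,s,c=cv2.connectedComponentsWithStats(t);i=1+s[1:,4].argmax();print(s[i],c[i]+[270,225])
# expected knob ellipse width for z=97 / 106
for z in(97,106):
    print(z,[np.round(proj(m,D(-22,-40+d,z)),1) for d in(-13,13)])
E
```

```text
cam-tcp [-64.81080389   3.83884252 142.75577977]
knobtop [-21.6 -38.4]
knobtop up9 [-24.8 -38.4]
carr L [-44.2 -56.6]
carr R [-44.2 -18.9]
plateL [ 16.2 -60.6]
plateR [ 16.2 -22.2]
dockL [   2.6 -102.5]
dockR [ 2.7 39.6]
dockTL [ -84.1 -100.7]
dockTR [-83.4  39.5]
[  30   20   45   52 1845] [322.25907859 271.24715447]
97 [array([295.6, 270.2]), array([344.2, 270.2])]
106 [array([294.3, 276.2]), array([345.2, 276.1])]
```

```bash
python3 - <<'E'
from h import *
b=0.145;u=np.array([np.cos(b),np.sin(b)]);tip=np.array([586.5,206.0])
g=tip+30*u; o=down(b+np.pi)
bot.move_ptp([*g,110],o); bot.movel([*g,5],max_speed=150); st("down")
bot.grip(0.0,50); st("grip")
e=g-150*u
bot.movel([*e,5],max_speed=100); st("pulled")
bot.grip(0.7); st("open")
bot.movel([*e,100],max_speed=200)
c=tip+(120-150)*u
bot.move_ptp([*c,160],o); st()
m=imaging.camera_model("wrist");print(m["position"],m["rotation"])
cv2.imwrite("pics/bar.png",imaging.capture("wrist"))
np.save("m.npy",m,allow_pickle=True)
E
```

```text
down 10.65 [617.  210.1   5.9] [-0.9  0.1 -0.1] 0.599
grip 10.97 [617.5 210.7   6.6] [-0.3 -0.   6.3] 0.343
pulled 12.62 [470.3 189.2   6.6] [3.2 1.1 9.6] 0.34
open 13.02 [466.9 188.5   4.5] [ 0.1 -1.   0.4] 0.701
 14.15 [556.  201.3 158. ] [-0.6 -0.7 -0.9] 0.7
[491.96768787 193.44841174 300.78086878] [-2.58357235e-01  8.98741675e-04  1.71447421e+00]
```

View pics/bar.png

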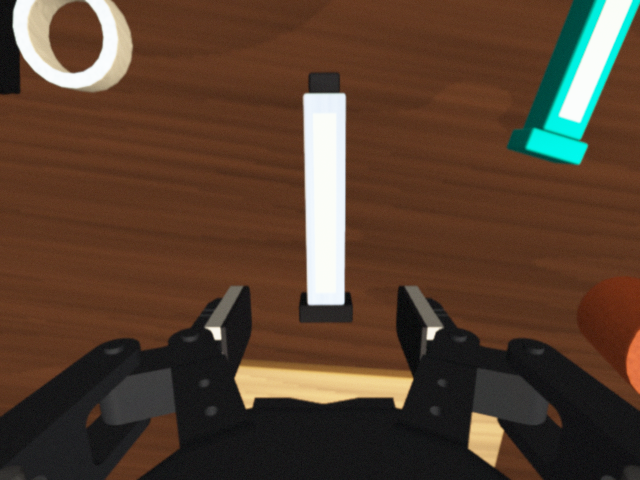

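```bash
python3 - <<'E'
from h import *
m=np.load("m.npy",allow_pickle=True).item()
f=at_z(m,325,94,30);r=at_z(m,326.3,305,30);r2=at_z(m,326,293,30);print(f,r,r2,at_z(m,324.5,73,26))
d=r-f;print("yaw",np.arctan2(d[1],d[0]),"len",np.linalg.norm(d),np.linalg.norm(r2-f))
print("corners",at_z(m,304,94,30)-at_z(m,346,94,30),at_z(m,300,293,30)-at_z(m,352,293,30))
t=imaging.camera_model("top")
for n,p,z in[("kbd",(386,158),20),("mouse",(421,195),20),("mouse2",(427,218),20),("tape",(336,278),22),("tapeR",(352,294),22)]:print(n,at_z(t,*p,z).round())
o=down(TH)
for y in (0.145,TH): 
  for q in (y,y+np.pi): print(solve_ik([580,205,5],down(q)), solve_ik(D(170,0,4),down(q)))
E
```

```text
[458.99451644 189.49602203] [616.16666675 213.46249707] [605.91587172 211.71681845] [445.02811126 187.12190257]
yaw 0.1513198705885631 len 158.98892023895448 148.59222197214993
corners [  4.17216184 -28.85827738] [  5.95606203 -41.05998907]
kbd [776. -95.]
mouse [ 689. -182.]
mouse2 [ 634. -198.]
tape [476.   5.]
tapeR [442. -34.]
[ 0.21981301  0.66885851 -0.2680103   0.63392751  0.         -3.06677964] [-0.24835403  0.73613032 -0.13000482  0.70466119  0.          2.74823863]
[ 0.21981301  0.66885851 -0.2680103   0.63392751  0.          0.07481301] [-0.24835403  0.73613032 -0.13000482  0.70466119  0.         -0.39335403]
[ 0.21981301  0.66885851 -0.2680103   0.63392751  0.         -2.88207964] [-0.24835403  0.73613032 -0.13000482  0.70466119  0.          2.93293863]
[ 0.21981301  0.66885851 -0.2680103   0.63392751  0.          0.25951301] [-0.24835403  0.73613032 -0.13000482  0.70466119  0.         -0.20865403]
```

```bash
python3 - <<'E'
from h import *
b=0.150;g=[586.5,209.0];o=down(b+np.pi)
bot.move_ptp([*g,60],o); bot.movel([*g,5],max_speed=120); st("down")
bot.grip(0.0,70); st("grip")
bot.movel([*g,50],max_speed=120); st("lift")
oD=down(TH+np.pi)
bot.movel([575,20,50],oD,max_speed=150)
bot.movel(D(172,0,50),max_speed=150); st("front")
r=bot.movel(D(172,0,6),max_speed=60,threshold=6); st(f"low {r}")
np.save("m.npy",imaging.camera_model("wrist"),allow_pickle=True)
a=imaging.capture("wrist");s=imaging.capture("top")[170:330,330:430]
cv2.imwrite("pics/pre.png",np.hstack([cv2.resize(a,(480,360)),cv2.resize(s,(225,360),interpolation=cv2.INTER_CUBIC)]));cv2.imwrite("pics/pre_w.png",a)
E
```

```text
down 15.31 [587.2 209.2   6.2] [-0.3 -0.1  0.5] 0.695
grip 15.68 [587.6 209.2   6.5] [ 0.3 -1.2  5.4] 0.34
lift 16.21 [586.3 209.   49.8] [-0.  -0.3 -2.8] 0.34
front 18.68 [655.4 -89.3  49.7] [ 0.9 -0.1 -1.7] 0.335
low True 19.37 [655.1 -89.7   6.5] [-0.8  0.4  4.1] 0.338
```

View pics/pre.png

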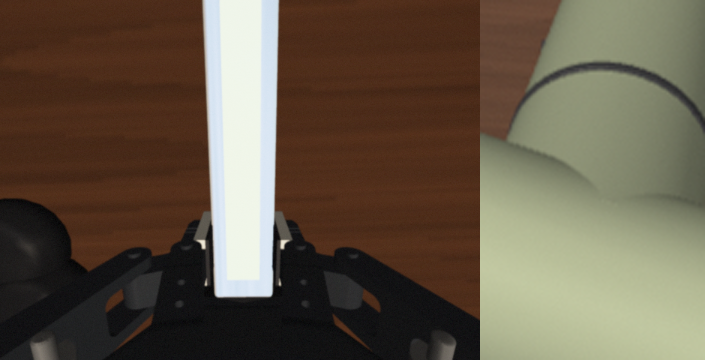

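The bar is held square: its centre runs from crop x 240 to 243, and the nose is out of view. I'll insert gently with a force stop.

```bash
python3 - <<'E'
from h import *
st()
for x,v in((120,60),(80,60),(50,30)):
    r=bot.movel(D(x,0,6.5),max_speed=v,threshold=12); st(f"{x} {r}")
    q=bot.get_state()["tcp_pos"][:2]-O; print("dock",np.array([[np.cos(TH),np.sin(TH)],[-np.sin(TH),np.cos(TH)]])@q)
    if r: break
cv2.imwrite("pics/ins.png",imaging.capture("scene")[120:280,200:420])
E
```

```text
19.47 [655.  -89.7   6.5] [-1.   0.1  6. ] 0.341
120 False 20.45 [603.2 -87.9   6.5] [-2.4  0.3  7.1] 0.334
dock [1.19005713e+02 4.79340499e-02]
80 False 21.27 [563.  -86.3   6.5] [-2.6  0.2  7.9] 0.337
dock [7.87673352e+01 6.85932854e-02]
50 True 21.82 [552.8 -86.    6.5] [0.3 0.4 2.5] 0.338
dock [68.58322724 -0.09310303]
```

```bash
python3 - <<'E'
from h import *
r=bot.movel(D(56,0,6.5),max_speed=25,threshold=25); st(r)
q=bot.get_state()["tcp_pos"][:2]-O; print("dock",np.array([[np.cos(TH),np.sin(TH)],[-np.sin(TH),np.cos(TH)]])@q)
bot.grip(0.75); st("open")
q=bot.get_state()["tcp_pos"]
bot.movel([q[0],q[1],110],max_speed=150)
m=imaging.camera_model("wrist");np.save("m.npy",m,allow_pickle=True);cv2.imwrite("pics/home.png",imaging.capture("wrist"))
E
```

```text
False 22.59 [552.9 -86.5  10.2] [23.   3.  -2.8] 0.335
dock [68.69820907 -0.55249559]
open 23.02 [539.  -85.2   5.9] [-0.1 -0.5  1. ] 0.751
```

View pics/home.png

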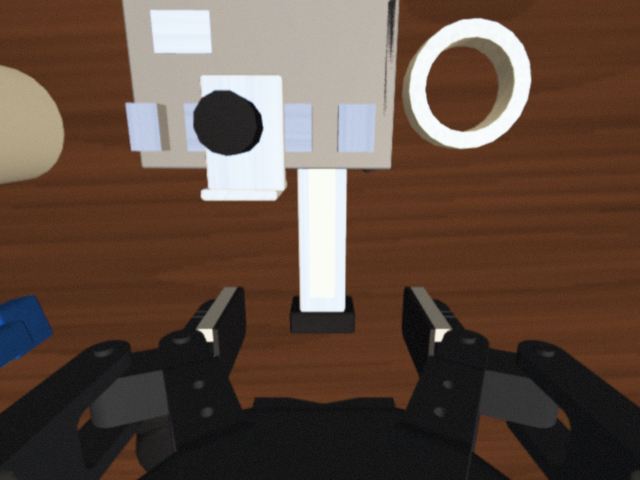

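```bash
python3 - <<'E'
from h import *
m=np.load("m.npy",allow_pickle=True).item()
inv=lambda p:np.round(np.array([[np.cos(TH),np.sin(TH)],[-np.sin(TH),np.cos(TH)]])@(p-O),1)
for n,p,z in[("cap edge (94,0)",(323,312),30),("dock front (0,0)",(340,168),40),("cap back (110)",(323,333),0),("dockL(0,-105)",(143,167),40),("dockR(0,38)",(390,167),40),("bar L near",(300,305),30),("bar R near",(345,305),30),("bar L far",(299,172),30),("bar R far",(346,172),30),("knob",(228,123),97),("carrL",(208,188),63),("carrR",(284,188),63)]:print(n,inv(at_z(m,*p,z)))
st()
E
```

```text
cap edge (94,0) [98.   1.2]
dock front (0,0) [ 3.2 11. ]
cap back (110) [130.3   1.2]
dockL(0,-105) [   2.5 -101.4]
dockR(0,38) [ 2.7 39.6]
bar L near [ 92.9 -14. ]
bar R near [92.9 15.8]
bar L far [  6.2 -13.1]
bar R far [ 6.3 15.1]
knob [-18.6 -37.1]
carrL [ 11.8 -58. ]
carrR [ 11.8 -18.8]
 23.92 [538.1 -85.  108.9] [-0.8  1.   0.2] 0.751
```

```bash
python3 -c "
from h import *
bot.movel([538,-85,180]); st(); print(bot.sign_off())"
```

```text
24.53 [537.5 -84.9 179. ] [-0.2 -0.1 -0.1] 0.748
the job is handed in; nothing more can be done
None
```

The light bar is in the dock with the gate one notch open, and I handed the job in at about 24.5 s. sign_off gives no verdict, so the results below rest on my own checks.

**What I did:** I lifted the gate's spring knob, slid the gate 40 mm and let the pin down. Then I drew the bar out by its nose and put it down. I took it again near the cap, carried it to the mouth and slid it in until it stopped against about 23 N. Then I let go and backed off.

**Last checks:** These are from the final wrist picture, corrected by the 2–3 mm offset it showed on the dock's own edges.

| Check | Measured | Wanted |
|---|---|---|
| Cap's inner edge, distance from the dock front | about 95 mm | 94 mm when fully home |
| Nose tip, distance from the end wall | about 1 mm | within 6 mm |
| Bar offset from the tunnel's centre line | about 1 mm | within 6 mm |
| Gate position | about 39–40 mm | 35–45 mm |
| Knob height | fits pin down | pin down |

**Did not fully agree:**
- **Stop position:** the bar stopped about 4–5 mm earlier by the arm's own reading than I had expected. I put this down to where I gripped the bar, because the picture agrees with fully home.
- **Gate in its notch:** the gate moved about 3 mm when I nudged it, against the stated play of about 1.5 mm. I could not read the pin itself, only judge it from the knob's height.
- **Bystanders:** I did not measure the other desk items again. I saw no contact with them in the pictures.

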